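# Open the ratchet bar clamp beside the laser marker

### The arm

A 6-joint arm with a two-finger parallel gripper is mounted at the origin on a cart in front of the work surface, level with it; the furniture and walls round the work are solid. World frame = base frame: x ahead of the robot, y to its left, z up, the work surface at z = 0. Lengths are in m, angles in degrees, forces in N, time in s.
With the tool pointing down it reaches from about 0.4 to 0.925 m from the base axis. Payload 3.4 kg.
Tool frame: the origin (TCP) lies on the mounting face of the last link; the fingertips stand 173 mm ahead of it and the grasp point (between the pads) lies 155 mm ahead of it; z points along the fingers, y is the direction in which the jaws open and shut (so a half turn about z gives the same grasp; the last joint's range is limited). The gripper opens to 85 mm and grips with 20 to 120 N. Pads are 22 mm wide; open, the fingers measure 114 mm over their backs; the gripper's body (76 mm by 85 mm) begins 54 mm behind the grasp point. The pads swing forward as they close: fully open they stand 13 mm farther back than shut.
Start: joints at [-77.321, 17.578, 86.31, -0, 76.112, -4.211], TCP at [0.167, -0.55, 0.405] pointing down, gripper open.
Joint ranges: [-179.03, 179.03], [-60, 130.46], [8.19, 133.38], [-81.62, 261.62], [5.75, 156.47], [-153.77, 153.77]. Speed limits (degrees/s): [147.25, 147.25, 180, 180, 180, 180].

### API

Orientations are given as a 3x3 rotation matrix whose columns are the frame's x, y, z axes.
In Python, from workcell import bot, viewer, finish_job, find_in, masks_of, tip_of gives the robot as it stands.
- The arm moves only by the shell command python3 -m crank 'ROWS' [OPENING]. ROWS is JSON, a list of rows, each an object of numbers: "x", "y", "z": the shift along the world's x, y, z in m; "rx", "ry", "rz": the turn, a rotation vector about the world's x, y, z in rad. In form: [{"x": .., "y": .., "z": .., "rx": .., "ry": .., "rz": ..}, ...]. A call has exactly 10 rows; each row shifts and turns the pose as measured when the row begins; what a row does not reach is not made up. A row lasts 1/8 s, in which the tool goes at most 62.5 mm and 10.7 degrees, less where a joint would pass 70% of its speed; a pose out of reach is approached as far as the arm can. A call with a gripper value outside its range is refused whole. OPENING is the opening, from 0 (shut) to 1 (fully open), set as the call begins (- or left out, the last holds). The fingers move at their own pace and stop on an object; the grip force is fixed at half the most. Time passes only in rows, so rows that do not move let the fingers close, or fill a call up. It gives the time, the measured TCP pose, the force and the opening at its end, in the units of the state.
- bot.state(): the state, without advancing time (a new reading comes with each control period).
- viewer.read_camera(name): name is "side" or "top"; returns a dict with "color" (420x560x3 uint8, blue, green, red), "z_map" (420x560 float32, m along the optical axis (not along the pixel's ray), 0 where there is no reading), "mtx" (3x3 intrinsics, pixels), "R" (3x3) and "t" (3): a world point X has camera coordinates R X + t. Camera axes: x right, y down, z forward; pixel columns grow to the right and rows downward; lengths in m; the calibration is good to about 2 mm. A picture is of the moment at which its call begins.
- finish_job(): hands the job in, once; it reports no verdict.
Trained networks look in the newest picture that a camera, given by its name, has taken for a name from the list of things; names that differ only in an ending like _2 or _b are one class to them, and where a whole thing is asked for, a point or a joint stands for the part that bears it (a point fixed in the world has none). Each returns a list of dicts, best first, with "p" (0 to 1); they miss things now and then, are a little off and sometimes report something else, mostly with a low value. They report only what shows in the picture. A call takes as long as a camera call.
- find_in(target, camera): "extent" ([left, top, right, bottom] in pixels, round what is visible of it).
- masks_of(target, camera): "mask" (420x560 bool, what is visible of it) and "extent" ([left, top, right, bottom] in pixels, round what is visible of it).
- tip_of(target, camera): "uv" ([column, row] in pixels: a listed point, or the origin of a listed thing).
The state is a dict: "time_s": time; "joint_pos": joint angles; "joint_velocities": joint speeds; "effort": joint torques, N m; "tool_pos": TCP position; "tcp_rot": TCP orientation; "wrist_force": force on the tool from outside, world axes, zero at the start; "ft_torque": the same for the moment, N m; "opening": finger opening in m.
Only numpy, scipy, OpenCV 4.12 (cv2) and the standard library are available. Lean on these libraries where they do the work, as an engineer would, in place of code of your own. Each camera call takes 0.05 s, during which the arm holds its last target.

### The job

Open the blue jaw of the ratchet clamp all the way, to make room for more tube bundles: press the red release pad down with a fingertip so that the ratchet lets go, and with it pressed push the jaw back along its bar until it meets the end stop; then let the pad spring up again. Do it gently, by touch only; leave the two tube bundles standing in the clamp, the mug, the tape measure and the green-capped cutter where they are.

Things in the scene. Friction and masses are not known exactly. Their poses are not given: they have to be found in the camera images.
- clamp: Ratchet bar clamp fixed over the desk. Origin under the bar's middle, 4 mm above the desk; y along the bar (robot's left at yaw 0), x away from the robot. Bar 26 wide, 400 long, 16 high, teeth on top to 19.5. Fixed grey jaw: plate 150 x 14 x 70 mm at y = +193, x -23 to +127. Grey end stop 46 x 18 x 46 mm at y = -200. The blue jaw slides between.
- jaw (a joint): Travel of the blue jaw in m: 0 = nearest the fixed jaw, 0.142 = at the end stop, growing along clamp -y. Starts 0.003 to 0.055. Ratchet blocks opening (up to 8 mm play) unless the release is pressed. Friction about 2 N, 0.45 kg. It carries a plate 150 x 12 x 70 mm facing the bundles (x -23 to +127, top at 72 mm), the red pad and the push post behind the pad.
- release (a joint): Angle in rad of the rocker with the red pad on the blue jaw. 0 = up (rests at 0 to 0.16, as the pawl sits on the teeth); grows as the pad is pressed. The pawl clears the teeth above 0.16 (pad centre 4.5 mm below its level at 0); hard stop at 0.40 (11 mm). Spring: about 4 N at the pad to begin, 11 N at the stop.
- pad_centre (a point): Centre of the red pad's upper face, 46 mm above the clamp origin with the release at 0 (28 mm lower per rad). Pad ribbed, 32 mm (clamp x) by 38 mm (clamp y), free above and at both sides. The push post's face is 20 mm from here towards clamp -y, the block of the blue plate 55 mm towards clamp +y.
- post_face (a point): Middle of the top edge of the push post's face next to the pad (looks to clamp +y), 75 mm above the clamp origin. Post: blue upright 43 mm wide, 10 mm thick, from 20 mm up, one piece with the jaw. A fingertip holding the pad down pushes the jaw by leaning on this face towards clamp -y.
- stop_face (a point): On the face of the end stop that the post's back comes up against, 40 mm above the clamp origin.
- bundle_a: Tube bundle (blue foot, grey tubes, rubber bands), 106 (x) x 65 (y) x 77 mm, standing loose next to the fixed jaw; origin at the centre of its underside. Not to be touched.
- bundle_b: Narrower tube bundle, 106 x 45 x 78 mm, standing loose in the clamp beside the first; origin at the centre of its underside. Not to be touched.
- mug: White mug, 92 x 127 x 95 mm with its handle, standing at the far left; origin under its centre. Bystander.
- tape: Black and orange tape measure, 64 x 132 x 35 mm, lying at the right, on the perforated plate; origin under its centre. Bystander.
- cutter: Small cutter with a green cap, 49 x 18 x 13 mm, lying at the near left of the desk; origin under its centre. Bystander.

How it is judged:
By the outcome, as a careful person would: the job done as asked, in the order asked, and still so for the second after the job is handed in, with the robot touching nothing.
It also fails if it takes over 32 s, if anything falls off the work surface, if the arm or the gripper's body presses on something with over 40 N, if the wrist force passes 120 N, or if a joint passes its speed limit or range.

## Working session

There is one attempt and no reset: what is moved stays moved. The work goes in short steps, Python scripts to look and compute and a shell command to move; the robot and the scene stay as the last step left them, time stands still between calls to the robot, and variables do not carry over. Pictures are saved under pics/ and viewed, and the job is handed in when it is done.

```bash
ls; mkdir -p pics
cat > h.py <<'E'
import numpy as np, cv2
from workcell import bot, viewer, finish_job, find_in, masks_of, tip_of
def w(c,u,v,z=None):
    K,R,t=c["mtx"],c["R"],np.array(c["t"])
    if z is None:
        p=c["z_map"][int(round(v))-1:int(round(v))+2,int(round(u))-1:int(round(u))+2]; z=np.median(p[p>0]) if (p>0).any() else np.nan
    return R.T@(np.linalg.inv(K)@[u,v,1]*z-t)
def ray(c,u,v,h):
    K,R,t=c["mtx"],c["R"],np.array(c["t"])
    o=-R.T@t; d=R.T@np.linalg.inv(K)@[u,v,1]
    return o+d*(h-o[2])/d[2]
E
python3 - <<'E'
from h import *
np.set_printoptions(precision=4,suppress=True)
s=bot.state();print(s["time_s"],s["tool_pos"],s["tcp_rot"],s["wrist_force"],s["opening"])
for n in("side","top"):
    c=viewer.read_camera(n);cv2.imwrite(f"pics/{n}0.png",c["color"])
    print(n,"cam",-c["R"].T@c["t"])
    for k in("pad_centre","post_face","stop_face","clamp","bundle_a","bundle_b"):
        for d in tip_of(k,n)[:2]:
            print(k,d["p"],np.array(d["uv"]),w(c,*d["uv"]))
E
```

```text
pics
0.0 [ 0.167  -0.5499  0.4038] [[ 0.9569  0.2906 -0.0005]
 [ 0.2906 -0.9569  0.002 ]
 [ 0.0001 -0.002  -1.    ]] [0.2699 0.5199 0.2784] 0.08555542450627299
side cam [-0.0445  0.3778  1.1474]
pad_centre 0.77 [332.1 231.3] [0.4529 0.0063 0.0507]
post_face 0.95 [341.7 223.7] [ 0.4515 -0.0177  0.0801]
post_face 0.26 [178.5 310.2] [0.4028 0.4589 0.0083]
stop_face 0.86 [390.6 217.7] [ 0.4335 -0.1639  0.0518]
clamp 0.7 [324.6 243.1] [0.4371 0.0333 0.0275]
bundle_a 0.89 [283.6 224.3] [0.5062 0.1286 0.0785]
bundle_a 0.57 [264.3 231.8] [0.5292 0.1759 0.0277]
bundle_b 0.89 [283.6 224.3] [0.5062 0.1286 0.0785]
bundle_b 0.57 [264.3 231.8] [0.5292 0.1759 0.0277]
top cam [0.3217 0.1575 1.2713]
pad_centre 0.67 [340.9 229.2] [ 0.4572 -0.0012  0.0474]
post_face 0.74 [346.6 230.6] [ 0.4499 -0.013   0.0773]
stop_face 0.97 [395.7 236.3] [ 0.4369 -0.1561  0.0448]
clamp 0.71 [329.9 230.2] [0.4546 0.0298 0.046 ]
bundle_a 0.77 [296.8 202.6] [0.5369 0.1225 0.0298]
bundle_a 0.63 [277.1 203.5] [0.535  0.1796 0.026 ]
bundle_b 0.77 [296.8 202.6] [0.5369 0.1225 0.0298]
bundle_b 0.63 [277.1 203.5] [0.535  0.1796 0.026 ]
```

Run:
```python
import cv2
for n in("side","top"):
    i=cv2.imread(f"pics/{n}0.png");cv2.imwrite(f"pics/{n}0c.png",cv2.resize(i[150:320,220:440],None,fx=3.6,fy=3.5,interpolation=cv2.INTER_CUBIC))
```

```text
(no output)
```

View pics/side0.png

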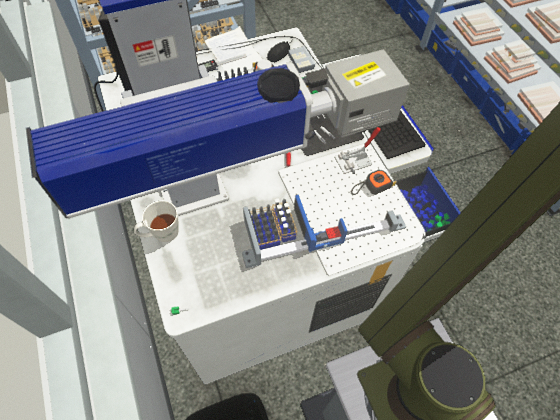

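View pics/top0.png

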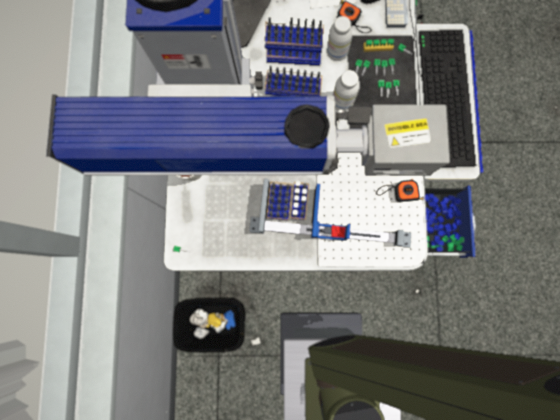

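```bash
ls pics
```

```text
side0.png
side0c.png
top0.png
top0c.png
```

The side view shows the clamp along rows 217–255, with the red pad at about (332,232), the post at (342,225) and the stop at (393,220). A large blue machine hangs beyond it, so I'm checking how high that is.

View pics/side0c.png

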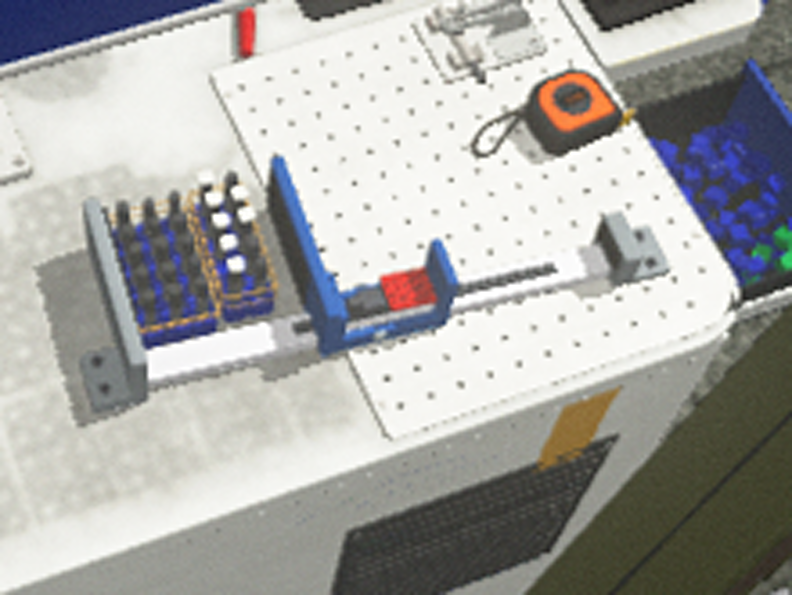

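View pics/top0c.png

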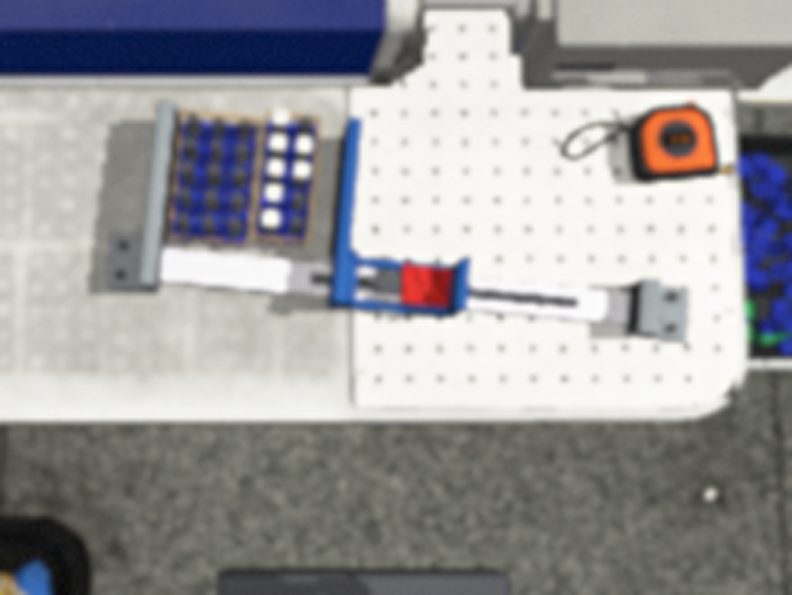

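Run:
```python
from h import *
np.set_printoptions(precision=3,suppress=True)
c=viewer.read_camera("top")
for uv in[(150,165),(320,165),(300,130),(410,160),(410,120),(350,140)]: print(uv,w(c,*uv))
c2=viewer.read_camera("side")
for uv in[(100,200),(280,160),(330,110),(380,110),(360,130),(320,100)]: print(uv,w(c2,*uv))
# red pad, post, stop masks by colour, both cams
for n,c in(("top",c),("side",c2)):
    im=c["color"].astype(int);red=(im[...,2]>130)&(im[...,1]<70)&(im[...,0]<70)
    ys,xs=np.nonzero(red);P=np.array([w(c,x,y) for x,y in zip(xs,ys)])
    m=(P[:,2]>.03)&(P[:,2]<.07)&(abs(P[:,1])<.1)&(P[:,0]<.5)
    print(n,"red",m.sum(),P[m].mean(0),P[m].min(0),P[m].max(0))
    # bar/line: points of height 10-30mm? stop top points
    vv,uu=np.mgrid[150:300,230:430]; P=np.array([w(c,u,v) for u,v in zip(uu.ravel(),vv.ravel())])
    s=(P[:,0]>.38)&(P[:,0]<.5)&(P[:,1]<-.12)&(P[:,1]>-.25)&(P[:,2]>.03)&(P[:,2]<.06)
    print("stop",s.sum(),P[s].mean(0),P[s].min(0),P[s].max(0))
    b=(P[:,0]>.38)&(P[:,0]<.5)&(P[:,1]<-.06)&(P[:,1]>-.14)&(P[:,2]>.012)&(P[:,2]<.035)
    print("bar",b.sum(),np.polyfit(P[b][:,1],P[b][:,0],1) if b.sum()>5 else 0,P[b].mean(0) if b.sum() else 0)
```

```text
(150, 165) [0.552 0.435 0.398]
(320, 165) [0.552 0.084 0.396]
(300, 130) [0.599 0.128 0.478]
(410, 160) [ 0.55  -0.089  0.443]
(410, 120) [ 0.631 -0.092  0.445]
(350, 140) [0.6   0.024 0.415]
(100, 200) [0.553 0.524 0.351]
(280, 160) [0.764 0.036 0.003]
(330, 110) [ 0.58  -0.003  0.391]
(380, 110) [ 0.545 -0.112  0.386]
(360, 130) [ 0.544 -0.07   0.337]
(320, 100) [0.595 0.017 0.415]
top red 117 [0.451 0.008 0.048] [ 0.438 -0.01   0.044] [0.466 0.025 0.053]
stop 145 [ 0.435 -0.164  0.047] [ 0.412 -0.177  0.03 ] [ 0.459 -0.154  0.052]
bar 254 [0.109 0.453] [ 0.442 -0.1    0.02 ]
side red 11 [0.448 0.005 0.048] [ 0.437 -0.013  0.046] [0.463 0.021 0.051]
stop 160 [ 0.432 -0.167  0.047] [ 0.412 -0.187  0.03 ] [ 0.457 -0.157  0.054]
bar 264 [0.089 0.449] [ 0.44  -0.1    0.021]
```

Run:
```python
from h import *
np.set_printoptions(precision=3,suppress=True)
for n in("top","side"):
    c=viewer.read_camera(n)
    vv,uu=np.mgrid[0:420:2,0:560:2]; P=np.array([w(c,u,v) for u,v in zip(uu.ravel(),vv.ravel())])
    for y0 in np.arange(-.3,.2,.05):
        s=(P[:,1]>y0)&(P[:,1]<y0+.05)&(P[:,0]>.3)&(P[:,0]<.9)&(P[:,2]>.12)
        if s.sum(): print(n,round(y0,2),s.sum(),"xmin",P[s][:,0].min(),"zmin",P[s][:,2].min(),"zmax",P[s][:,2].max())
print(bot.state()["time_s"])
```

```text
top -0.2 127 xmin 0.5450412243026909 zmin 0.34042727448276666 zmax 0.44494486664552646
top -0.15 438 xmin 0.5442349582795732 zmin 0.3384787757830226 zmax 0.44628846689310664
top -0.1 432 xmin 0.5412160464743863 zmin 0.3414685956335302 zmax 0.4465092463135194
top -0.05 557 xmin 0.5409340815970599 zmin 0.12111932985536299 zmax 0.44561888095623864
top -0.0 276 xmin 0.5554763784997482 zmin 0.12074647482088624 zmax 0.437882369322754
top 0.05 425 xmin 0.5388408724701176 zmin 0.3295774325049575 zmax 0.4873581544467364
top 0.1 507 xmin 0.5485767128313588 zmin 0.32938610092294596 zmax 0.4879810967552011
top 0.15 515 xmin 0.5485177717557476 zmin 0.3297801571915941 zmax 0.4875348691441523
side -0.25 9 xmin 0.6734353555198314 zmin 0.1214493848148501 zmax 0.13637704807090997
side -0.2 132 xmin 0.5436070508485508 zmin 0.2244733340449897 zmax 0.44654311335968655
side -0.15 377 xmin 0.5432770459765834 zmin 0.3303290648488542 zmax 0.4476148232741126
side -0.1 391 xmin 0.5399683224949212 zmin 0.29486816065159754 zmax 0.44787024163662087
side -0.05 472 xmin 0.539678922649658 zmin 0.3303420382040906 zmax 0.4474416992624909
side -0.0 162 xmin 0.552322324939223 zmin 0.3524984971937363 zmax 0.4401328364414794
side 0.05 404 xmin 0.5388194466042604 zmin 0.17488049876086512 zmax 0.48906948088517077
side 0.1 498 xmin 0.54818684943932 zmin 0.3285800812533401 zmax 0.4891882316997105
side 0.15 539 xmin 0.54774808892361 zmin 0.3255325315777602 zmax 0.48880119425846724
0.9
```

```bash
python3 -m crank '[{"x":0.045,"y":0.02,"z":0,"rx":0,"ry":0,"rz":-0.1},{"x":0.045,"y":0.03,"z":0,"rx":0,"ry":0,"rz":-0.1},{"x":0.045,"y":0.04,"z":0,"rx":0,"ry":0,"rz":-0.1},{"x":0.04,"y":0.045,"z":0,"rx":0,"ry":0,"rz":-0.09},{"x":0.035,"y":0.045,"z":0,"rx":0,"ry":0,"rz":0},{"x":0.03,"y":0.05,"z":0,"rx":0,"ry":0,"rz":0},{"x":0.02,"y":0.05,"z":0,"rx":0,"ry":0,"rz":0},{"x":0.01,"y":0.05,"z":0,"rx":0,"ry":0,"rz":0},{"x":0,"y":0.05,"z":0,"rx":0,"ry":0,"rz":0},{"x":0,"y":0,"z":0,"rx":0,"ry":0,"rz":0}]' 0
```

```text
time_s: 2.15
tool_pos: [0.4441, -0.1601, 0.4055]
tcp_rot: [[0.994, -0.112, 0.005], [-0.112, -0.994, -0.004], [0.005, 0.004, -1.0]]
wrist_force: [0.4, -0.5, -0.2]
opening: -0.0003
```

Run:
```python
from h import *
for n in("top","side"):
    c=viewer.read_camera(n);cv2.imwrite(f"pics/{n}1.png",c["color"])
i=np.vstack([cv2.imread(f"pics/{n}1.png")[60:330] for n in("top","side")]);cv2.imwrite("pics/b1.png",i)
```

```text
(no output)
```

View pics/b1.png

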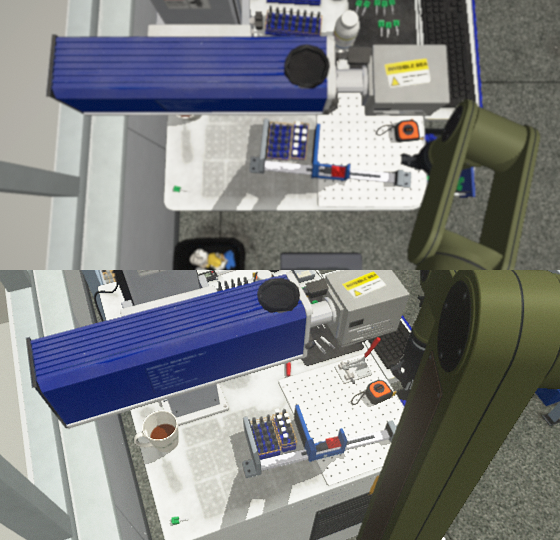

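The arm's wrist shows at about (470,110) in the upper (top-camera) half. Next I measure how far it reaches towards the machine.

Run:
```python
from h import *
np.set_printoptions(precision=3,suppress=True)
for n in("top","side"):
    c=viewer.read_camera(n)
    vv,uu=np.mgrid[0:420:2,380:560:2]; P=np.array([w(c,u,v) for u,v in zip(uu.ravel(),vv.ravel())])
    C=c["color"][vv.ravel(),uu.ravel()].astype(int)
    g=(C[:,1]>C[:,0]+12)|(C.max(1)<45)
    for z0 in np.arange(.2,.9,.05):
        s=g&(P[:,2]>z0)&(P[:,2]<z0+.05)&(P[:,0]>-.2)&(P[:,0]<.8)&(P[:,1]<.0)&(P[:,1]>-.5)
        if s.sum(): print(n,round(z0,2),s.sum(),"x",P[s][:,0].min(),P[s][:,0].max(),"y",P[s][:,1].min(),P[s][:,1].max())
```

```text
top 0.25 4 x 0.4377043247534627 0.4418122548681111 y -0.14838555730962624 -0.1362053241062233
top 0.3 13 x 0.4348517457102628 0.4521636680900837 y -0.14352683742119873 -0.10402014540641809
top 0.35 33 x 0.41370595728492343 0.4651443286332335 y -0.1402124712368442 -0.12383331121204588
top 0.4 225 x 0.4195699172299503 0.6360279699109717 y -0.13613693229272905 -0.0398218220783377
top 0.45 20 x 0.3999780568397834 0.46984738252310376 y -0.1358951729553097 -0.10745980605175018
top 0.5 5 x 0.4084811320273724 0.4105047243692318 y -0.15617246139886595 -0.14465619656887693
top 0.55 111 x 0.34183961882876013 0.4978586932205443 y -0.18095837781582041 -0.064358316332832
top 0.6 1413 x 0.2741594828493752 0.5016361980854828 y -0.22276065753493635 -0.017001763014274834
top 0.65 1471 x 0.22950601929573722 0.46221713433928674 y -0.208954553670985 -0.0033650460241924124
top 0.7 886 x 0.2054413175426863 0.30820978372995855 y -0.13447849257020836 -0.00018733534801458466
top 0.75 1091 x 0.17566471312007748 0.24588187242203713 y -0.0992129990694592 -1.8390917504137192e-05
top 0.8 150 x 0.18042482105275412 
[... 348 characters left out ...]
1484326082487116
side 0.35 53 x 0.4142203543774613 0.4630327765321259 y -0.14055642342982747 -0.12779223287226105
side 0.4 110 x 0.4166230286010609 0.6623414783923708 y -0.17013470348668855 -0.10029017269372233
side 0.45 84 x 0.41805712910128906 0.4807751855763125 y -0.14012089268587058 -0.12801348955432268
side 0.5 32 x 0.42175548087273185 0.47510527826643845 y -0.1395891383046656 -0.12761955279326667
side 0.55 56 x 0.3124732812810906 0.4928216696144449 y -0.12141547634676628 -0.021730226789754323
side 0.6 508 x 0.3467893067811762 0.49300681178874156 y -0.2192346466215223 -0.05491685839225097
side 0.65 224 x 0.3441014156479093 0.46715554932597425 y -0.21280276009027213 -0.057216314871282786
```

```bash
python3 -m crank '[{"x":0.002,"y":0.035,"z":0,"rx":0.004,"ry":0.005,"rz":0},{"x":0.002,"y":0.04,"z":0,"rx":0,"ry":0,"rz":0},{"x":0.002,"y":0.04,"z":-0.01,"rx":0,"ry":0,"rz":0},{"x":0.001,"y":0.035,"z":-0.025,"rx":0,"ry":0,"rz":0},{"x":0,"y":0.015,"z":-0.03,"rx":0,"ry":0,"rz":0},{"x":0,"y":0,"z":-0.03,"rx":0,"ry":0,"rz":0},{"x":0,"y":0,"z":-0.025,"rx":0,"ry":0,"rz":0},{"x":0,"y":0,"z":-0.01,"rx":0,"ry":0,"rz":0},{"x":0,"y":0,"z":0,"rx":0,"ry":0,"rz":0},{"x":0,"y":0,"z":0,"rx":0,"ry":0,"rz":0}]'
python3 - <<'E'
from h import *
np.set_printoptions(precision=4,suppress=True)
s=bot.state();T=np.array(s["tool_pos"]);print(T+.173*np.array(s["tcp_rot"])[:,2])
I=[]
for n in("top","side"):
    c=viewer.read_camera(n);i=c["color"];
    I.append(cv2.resize(i[160:290,270:420],None,fx=4,fy=4,interpolation=cv2.INTER_CUBIC)[:300 if 0 else 520])
    for k in("pad_centre","post_face"):
        for d in tip_of(k,n)[:1]: print(n,k,d["p"],w(c,*d["uv"]))
cv2.imwrite("pics/b2.png",cv2.resize(np.hstack(I),(800,346)))
E
```

```text
time_s: 3.6
tool_pos: [0.4582, -0.0078, 0.2741]
tcp_rot: [[0.99, -0.139, 0.011], [-0.139, -0.99, -0.007], [0.012, 0.006, -1.0]]
wrist_force: [-0.0, 0.9, 0.2]
opening: 0.0001
[ 0.46   -0.009   0.1011]
top pad_centre 0.43 [0.4522 0.0126 0.0486]
top post_face 0.82 [0.398  0.0593 0.5622]
side pad_centre 0.61 [0.4557 0.0028 0.0482]
side post_face 0.98 [ 0.4595 -0.0162  0.0611]
```

View pics/b2.png

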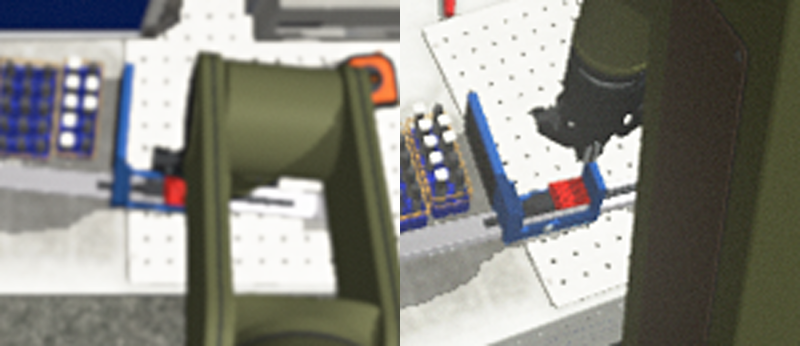

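```bash
python3 -m crank '[{"x":-0.003,"y":0.006,"z":0,"rx":0.003,"ry":0.005,"rz":0.02},{"x":-0.003,"y":0.006,"z":0,"rx":0.003,"ry":0.005,"rz":0.015},{"x":0,"y":0.001,"z":0,"rx":0,"ry":0,"rz":0},{"x":0,"y":0,"z":0,"rx":0,"ry":0,"rz":0},{"x":0,"y":0,"z":-0.008,"rx":0,"ry":0,"rz":0},{"x":0,"y":0,"z":-0.008,"rx":0,"ry":0,"rz":0},{"x":0,"y":0,"z":-0.005,"rx":0,"ry":0,"rz":0},{"x":0,"y":0,"z":0,"rx":0,"ry":0,"rz":0},{"x":0,"y":0,"z":0,"rx":0,"ry":0,"rz":0},{"x":0,"y":0,"z":0,"rx":0,"ry":0,"rz":0}]'
cat > tip.py <<'E'
from h import *
np.set_printoptions(precision=4,suppress=True)
s=bot.state();T=np.array(s["tool_pos"]);print("tip",T+.173*np.array(s["tcp_rot"])[:,2],"F",np.array(s["wrist_force"]))
E
python3 tip.py
python3 - <<'E'
from h import *
c=viewer.read_camera("side");cv2.imwrite("pics/b3.png",cv2.resize(c["color"][170:270,280:400],None,fx=6,fy=6,interpolation=cv2.INTER_CUBIC))
E
```

```text
time_s: 5.15
tool_pos: [0.451, 0.007, 0.2514]
tcp_rot: [[0.995, -0.1, -0.0], [-0.1, -0.995, -0.0], [-0.0, 0.0, -1.0]]
wrist_force: [0.3, 0.3, -0.0]
opening: 0.0
tip [0.451  0.007  0.0784] F [ 0.2524  0.3067 -0.0448]
```

View pics/b3.png

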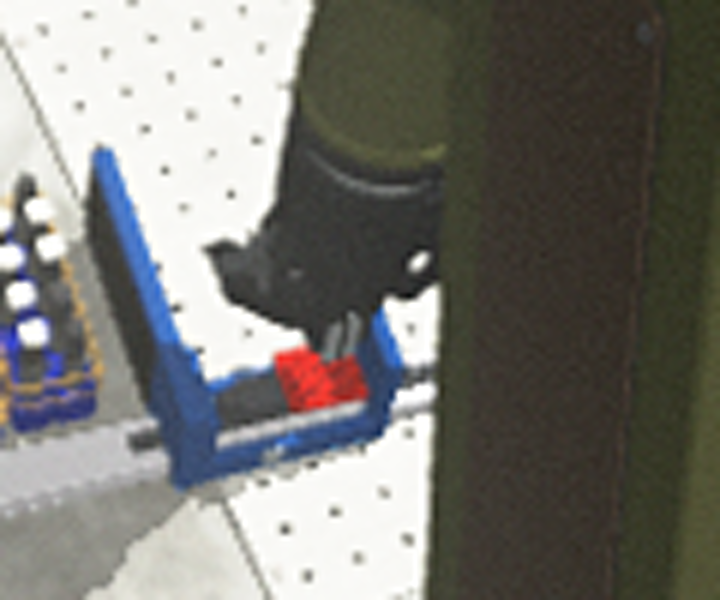

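The closed fingertips are over the pad, tip at about (340,345) in the enlarged crop, with the post to its right. Going down to touch.

```bash
python3 -m crank '[{"x":0,"y":-0.001,"z":-0.008,"rx":0,"ry":0,"rz":0},{"x":0,"y":0,"z":-0.009,"rx":0,"ry":0,"rz":0},{"x":0,"y":0,"z":-0.006,"rx":0,"ry":0,"rz":0},{"x":0,"y":0,"z":-0.003,"rx":0,"ry":0,"rz":0},{"x":0,"y":0,"z":-0.002,"rx":0,"ry":0,"rz":0},{"x":0,"y":0,"z":-0.002,"rx":0,"ry":0,"rz":0},{"x":0,"y":0,"z":-0.001,"rx":0,"ry":0,"rz":0},{"x":0,"y":0,"z":-0.001,"rx":0,"ry":0,"rz":0},{"x":0,"y":0,"z":0,"rx":0,"ry":0,"rz":0},{"x":0,"y":0,"z":0,"rx":0,"ry":0,"rz":0}]'; python3 tip.py
```

```text
time_s: 6.45
tool_pos: [0.4508, 0.0057, 0.2202]
tcp_rot: [[0.995, -0.1, 0.001], [-0.1, -0.995, -0.001], [0.001, 0.001, -1.0]]
wrist_force: [0.3, 2.6, 5.5]
opening: 0.0001
tip [0.4511 0.0055 0.0472] F [0.3378 2.607  5.5437]
```

```bash
python3 -m crank '[{"x":0,"y":0,"z":-0.001,"rx":0,"ry":0,"rz":0},{"x":0,"y":0,"z":-0.001,"rx":0,"ry":0,"rz":0},{"x":0,"y":0,"z":-0.001,"rx":0,"ry":0,"rz":0},{"x":0,"y":0,"z":-0.001,"rx":0,"ry":0,"rz":0},{"x":0,"y":0,"z":-0.001,"rx":0,"ry":0,"rz":0},{"x":0,"y":0,"z":0,"rx":0,"ry":0,"rz":0},{"x":0,"y":0,"z":0,"rx":0,"ry":0,"rz":0},{"x":0,"y":0,"z":0,"rx":0,"ry":0,"rz":0},{"x":0,"y":0,"z":0,"rx":0,"ry":0,"rz":0},{"x":0,"y":0,"z":0,"rx":0,"ry":0,"rz":0}]'; python3 tip.py
```

```text
time_s: 7.7
tool_pos: [0.4501, 0.0061, 0.221]
tcp_rot: [[0.995, -0.1, 0.006], [-0.1, -0.995, -0.001], [0.006, 0.0, -1.0]]
wrist_force: [-0.3, 0.8, 2.9]
opening: 0.0002
tip [0.4511 0.0059 0.048 ] F [-0.2528  0.7625  2.8874]
```

Holding rows let the arm creep back up, because each row restarts from the measured pose. A steady downward bias per row is needed.

```bash
python3 -m crank '[{"x":0,"y":0,"z":-0.002,"rx":0,"ry":0.003,"rz":0},{"x":0,"y":0,"z":-0.003,"rx":0,"ry":0.003,"rz":0},{"x":0,"y":0,"z":-0.003,"rx":0,"ry":0,"rz":0},{"x":0,"y":0,"z":-0.003,"rx":0,"ry":0,"rz":0},{"x":0,"y":0,"z":-0.003,"rx":0,"ry":0,"rz":0},{"x":0,"y":0,"z":-0.003,"rx":0,"ry":0,"rz":0},{"x":0,"y":0,"z":-0.003,"rx":0,"ry":0,"rz":0},{"x":0,"y":0,"z":-0.003,"rx":0,"ry":0,"rz":0},{"x":0,"y":0,"z":-0.003,"rx":0,"ry":0,"rz":0},{"x":0,"y":0,"z":-0.003,"rx":0,"ry":0,"rz":0}]'; python3 tip.py
```

```text
time_s: 8.95
tool_pos: [0.4491, 0.0047, 0.2138]
tcp_rot: [[0.996, -0.093, 0.013], [-0.093, -0.996, -0.009], [0.014, 0.008, -1.0]]
wrist_force: [-8.0, 2.6, 39.5]
opening: -0.0001
tip [0.4513 0.0032 0.0408] F [-8.0292  2.5617 39.4564]
```

```bash
python3 -m crank '[{"x":0,"y":0,"z":0.001,"rx":0.002,"ry":0.003,"rz":0},{"x":0,"y":0,"z":0,"rx":0.002,"ry":0.003,"rz":0},{"x":0,"y":0,"z":-0.001,"rx":0,"ry":0,"rz":0},{"x":0,"y":0,"z":-0.001,"rx":0,"ry":0,"rz":0},{"x":0,"y":0,"z":-0.001,"rx":0,"ry":0,"rz":0},{"x":0,"y":-0.001,"z":-0.001,"rx":0,"ry":0,"rz":0},{"x":0,"y":-0.002,"z":-0.001,"rx":0,"ry":0,"rz":0},{"x":0,"y":-0.002,"z":-0.001,"rx":0,"ry":0,"rz":0},{"x":0,"y":-0.003,"z":-0.001,"rx":0,"ry":0,"rz":0},{"x":0,"y":-0.003,"z":-0.001,"rx":0,"ry":0,"rz":0}]'; python3 tip.py
```

```text
time_s: 10.2
tool_pos: [0.448, -0.0066, 0.2147]
tcp_rot: [[0.996, -0.091, 0.011], [-0.091, -0.996, -0.007], [0.012, 0.006, -1.0]]
wrist_force: [-4.3, 3.1, 16.7]
opening: -0.0003
tip [ 0.4499 -0.0078  0.0417] F [-4.2537  3.0911 16.7157]
```

```bash
python3 -m crank '[{"x":-0.0003,"y":-0.004,"z":-0.001,"rx":0,"ry":0.002,"rz":0},{"x":-0.0004,"y":-0.004,"z":-0.001,"rx":0,"ry":0.002,"rz":0},{"x":-0.0004,"y":-0.004,"z":-0.001,"rx":0,"ry":0,"rz":0},{"x":-0.0004,"y":-0.004,"z":-0.001,"rx":0,"ry":0,"rz":0},{"x":-0.0004,"y":-0.004,"z":-0.001,"rx":0,"ry":0,"rz":0},{"x":-0.0004,"y":-0.004,"z":-0.001,"rx":0,"ry":0,"rz":0},{"x":-0.0004,"y":-0.004,"z":-0.001,"rx":0,"ry":0,"rz":0},{"x":-0.0004,"y":-0.004,"z":-0.001,"rx":0,"ry":0,"rz":0},{"x":-0.0004,"y":-0.004,"z":-0.001,"rx":0,"ry":0,"rz":0},{"x":-0.0004,"y":-0.004,"z":-0.001,"rx":0,"ry":0,"rz":0}]'; python3 tip.py;  python3 - <<'E'
from h import *
c=viewer.read_camera("side");cv2.imwrite("pics/b4.png",cv2.resize(c["color"][170:270,280:400],None,fx=6,fy=6,interpolation=cv2.INTER_CUBIC))
E
```

```text
time_s: 11.45
tool_pos: [0.4435, -0.0472, 0.2146]
tcp_rot: [[0.996, -0.09, 0.014], [-0.09, -0.996, -0.008], [0.015, 0.007, -1.0]]
wrist_force: [-3.3, 2.8, 17.4]
opening: 0.0004
tip [ 0.446  -0.0486  0.0417] F [-3.3225  2.7819 17.3513]
```

View pics/b4.png

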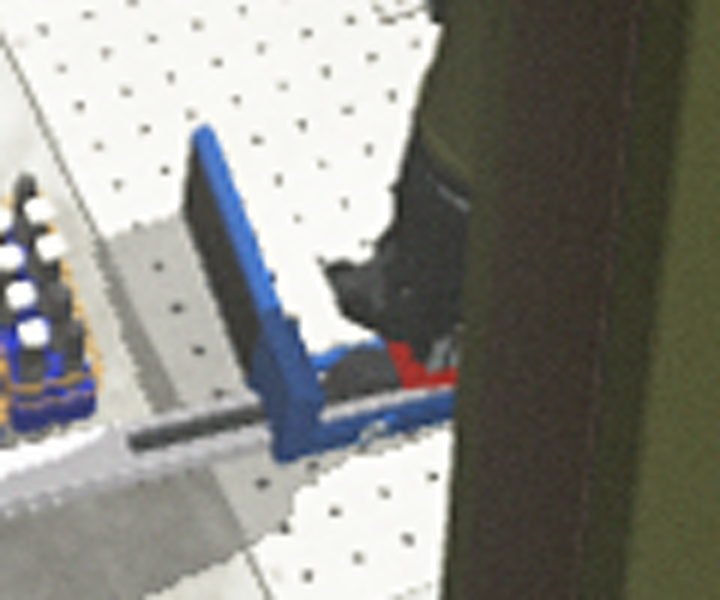

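The jaw has moved with the fingertip (plate foot now at about (290,440)) and the bundles are still in place. Continuing.

```bash
python3 -m crank '[{"x":-0.0005,"y":-0.005,"z":-0.0008,"rx":0,"ry":0.002,"rz":0},{"x":-0.0005,"y":-0.006,"z":-0.0008,"rx":0,"ry":0.002,"rz":-0.002},{"x":-0.0005,"y":-0.006,"z":-0.0008,"rx":0,"ry":0,"rz":0},{"x":-0.0005,"y":-0.006,"z":-0.0008,"rx":0,"ry":0.002,"rz":-0.002},{"x":-0.0005,"y":-0.006,"z":-0.0008,"rx":0,"ry":0,"rz":0},{"x":-0.0005,"y":-0.006,"z":-0.0008,"rx":0,"ry":0,"rz":0},{"x":-0.0005,"y":-0.006,"z":-0.0008,"rx":0,"ry":0,"rz":0},{"x":-0.0005,"y":-0.006,"z":-0.0008,"rx":0,"ry":0,"rz":0},{"x":-0.0005,"y":-0.006,"z":-0.0008,"rx":0,"ry":0,"rz":0},{"x":-0.0005,"y":-0.004,"z":-0.0008,"rx":0,"ry":0,"rz":0}]'; python3 tip.py
```

```text
time_s: 12.75
tool_pos: [0.4379, -0.1059, 0.2146]
tcp_rot: [[0.996, -0.092, 0.012], [-0.092, -0.996, -0.01], [0.013, 0.009, -1.0]]
wrist_force: [-1.9, 2.3, 13.7]
opening: 0.0001
tip [ 0.4401 -0.1078  0.0417] F [-1.8681  2.3148 13.6541]
```

Now slower, feeling for the stop.

```bash
python3 -m crank '[{"x":-0.0003,"y":-0.003,"z":-0.0009,"rx":0,"ry":0.001,"rz":0},{"x":-0.0003,"y":-0.003,"z":-0.0009,"rx":0,"ry":0,"rz":0},{"x":-0.0003,"y":-0.003,"z":-0.0009,"rx":0,"ry":0,"rz":0},{"x":-0.0003,"y":-0.003,"z":-0.0009,"rx":0,"ry":0,"rz":0},{"x":-0.0002,"y":-0.002,"z":-0.0009,"rx":0,"ry":0,"rz":0},{"x":-0.0002,"y":-0.002,"z":-0.0009,"rx":0,"ry":0,"rz":0},{"x":-0.0002,"y":-0.002,"z":-0.0009,"rx":0,"ry":0,"rz":0},{"x":-0.0002,"y":-0.002,"z":-0.0009,"rx":0,"ry":0,"rz":0},{"x":-0.0002,"y":-0.002,"z":-0.0009,"rx":0,"ry":0,"rz":0},{"x":-0.0002,"y":-0.002,"z":-0.0009,"rx":0,"ry":0,"rz":0}]'; python3 tip.py
```

```text
time_s: 14.0
tool_pos: [0.4349, -0.1314, 0.2146]
tcp_rot: [[0.996, -0.089, 0.016], [-0.089, -0.996, -0.015], [0.017, 0.014, -1.0]]
wrist_force: [-2.7, 3.0, 14.5]
opening: -0.0001
tip [ 0.4376 -0.134   0.0416] F [-2.7458  2.9567 14.5267]
```

```bash
python3 -m crank '[{"x":-0.0002,"y":-0.002,"z":-0.0009,"rx":0.002,"ry":0.002,"rz":0},{"x":-0.0002,"y":-0.002,"z":-0.0009,"rx":0.002,"ry":0.002,"rz":0},{"x":-0.0002,"y":-0.002,"z":-0.0009,"rx":0,"ry":0,"rz":0},{"x":-0.0002,"y":-0.002,"z":-0.0009,"rx":0,"ry":0,"rz":0},{"x":-0.0002,"y":-0.0015,"z":-0.0009,"rx":0,"ry":0,"rz":0},{"x":-0.0002,"y":-0.0015,"z":-0.0009,"rx":0,"ry":0,"rz":0},{"x":-0.0002,"y":-0.0015,"z":-0.0009,"rx":0,"ry":0,"rz":0},{"x":-0.0002,"y":-0.0015,"z":-0.0009,"rx":0,"ry":0,"rz":0},{"x":-0.0002,"y":-0.0015,"z":-0.0009,"rx":0,"ry":0,"rz":0},{"x":-0.0002,"y":-0.0015,"z":-0.0009,"rx":0,"ry":0,"rz":0}]'; python3 tip.py;  python3 - <<'E'
from h import *
c=viewer.read_camera("top");cv2.imwrite("pics/b5.png",cv2.resize(c["color"][170:270,240:440],None,fx=4,fy=4,interpolation=cv2.INTER_CUBIC))
E
```

```text
time_s: 15.25
tool_pos: [0.4339, -0.1378, 0.2149]
tcp_rot: [[0.995, -0.097, 0.02], [-0.097, -0.995, 0.01], [0.019, -0.012, -1.0]]
wrist_force: [-0.5, 10.2, 16.0]
opening: 0.0001
tip [ 0.4375 -0.1361  0.042 ] F [-0.4968 10.1639 15.989 ]
```

View pics/b5.png

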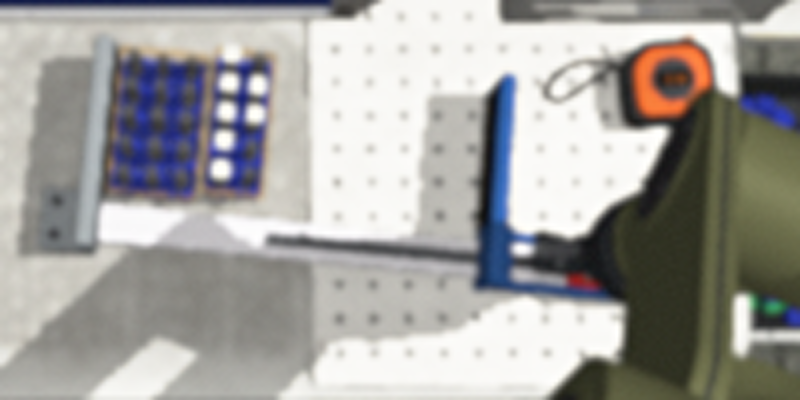

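Firm resistance: Fy rises from 3 to 10 N with the tip halted at y = −0.136, about 139 mm of travel. Lifting straight up with a light lean so the jaw isn't dragged back.

```bash
python3 -m crank '[{"x":0,"y":-0.001,"z":0,"rx":0,"ry":0,"rz":0},{"x":0,"y":-0.0008,"z":0.002,"rx":0,"ry":0,"rz":0},{"x":0,"y":-0.0008,"z":0.003,"rx":0,"ry":0,"rz":0},{"x":0,"y":-0.0006,"z":0.004,"rx":0,"ry":0,"rz":0},{"x":0,"y":-0.0004,"z":0.004,"rx":0,"ry":0,"rz":0},{"x":0,"y":0,"z":0.004,"rx":0,"ry":0,"rz":0},{"x":0,"y":0.001,"z":0.004,"rx":0,"ry":0,"rz":0},{"x":0,"y":0.001,"z":0.004,"rx":0,"ry":0,"rz":0},{"x":0,"y":0.001,"z":0.006,"rx":0,"ry":0,"rz":0},{"x":0,"y":0,"z":0.006,"rx":0,"ry":0,"rz":0}]'; python3 tip.py
```

```text
time_s: 16.55
tool_pos: [0.4336, -0.1374, 0.2535]
tcp_rot: [[0.995, -0.097, 0.019], [-0.098, -0.995, 0.012], [0.017, -0.014, -1.0]]
wrist_force: [0.2, 1.0, 0.6]
opening: 0.0004
tip [ 0.4368 -0.1353  0.0806] F [0.2348 1.0167 0.5722]
```

```bash
python3 -m crank '[{"x":0,"y":0,"z":0.015,"rx":0,"ry":0,"rz":0},{"x":0,"y":0,"z":0.03,"rx":0,"ry":0,"rz":0},{"x":0,"y":0,"z":0.04,"rx":0,"ry":0,"rz":0},{"x":0,"y":-0.01,"z":0.04,"rx":0,"ry":0,"rz":0},{"x":0,"y":-0.04,"z":0.02,"rx":0,"ry":0,"rz":0},{"x":-0.01,"y":-0.05,"z":0,"rx":0,"ry":0,"rz":0},{"x":-0.02,"y":-0.05,"z":0,"rx":0,"ry":0,"rz":0},{"x":-0.02,"y":-0.05,"z":0,"rx":0,"ry":0,"rz":0},{"x":-0.02,"y":-0.05,"z":0,"rx":0,"ry":0,"rz":0},{"x":-0.03,"y":-0.05,"z":0,"rx":0,"ry":0,"rz":0}]'; python3 -m crank '[{"x":-0.03,"y":-0.05,"z":0,"rx":0,"ry":0,"rz":0},{"x":-0.03,"y":-0.05,"z":0,"rx":0,"ry":0,"rz":0},{"x":-0.03,"y":-0.04,"z":0,"rx":0,"ry":0,"rz":0},{"x":-0.02,"y":-0.02,"z":0,"rx":0,"ry":0,"rz":0},{"x":0,"y":0,"z":0,"rx":0,"ry":0,"rz":0},{"x":0,"y":0,"z":0,"rx":0,"ry":0,"rz":0},{"x":0,"y":0,"z":0,"rx":0,"ry":0,"rz":0},{"x":0,"y":0,"z":0,"rx":0,"ry":0,"rz":0},{"x":0,"y":0,"z":0,"rx":0,"ry":0,"rz":0},{"x":0,"y":0,"z":0,"rx":0,"ry":0,"rz":0}]';python3 - <<'E'
from h import *
np.set_printoptions(precision=4,suppress=True)
I=[]
for n in("top","side"):
    c=viewer.read_camera(n);im=c["color"];cv2.imwrite(f"pics/{n}6.png",im)
    I.append(cv2.resize(im[150:290,230:440],(790,290),interpolation=cv2.INTER_CUBIC))
    im=im.astype(int);red=(im[...,2]>130)&(im[...,1]<70)&(im[...,0]<70)
    ys,xs=np.nonzero(red);P=np.array([w(c,x,y) for x,y in zip(xs,ys)])
    m=(P[:,2]>.03)&(P[:,2]<.07)&(abs(P[:,1])<.2)&(P[:,0]<.5)
    print(n,"red",m.sum(),P[m].mean(0),P[m].min(0),P[m].max(0))
    for k in("post_face","stop_face","pad_centre"):
        for d in tip_of(k,n)[:1]: print(k,d["p"],w(c,*d["uv"]))
cv2.imwrite("pics/b6.png",np.vstack(I))
print(bot.state()["time_s"],bot.state()["wrist_force"])
E
```

```text
time_s: 17.8
tool_pos: [0.3305, -0.4426, 0.4099]
tcp_rot: [[0.996, -0.088, 0.026], [-0.088, -0.996, 0.005], [0.025, -0.007, -1.0]]
wrist_force: [1.0, -0.4, -0.3]
opening: -0.0002
time_s: 19.05
tool_pos: [0.2156, -0.6078, 0.4118]
tcp_rot: [[0.996, -0.09, 0.027], [-0.09, -0.996, 0.003], [0.026, -0.006, -1.0]]
wrist_force: [0.3, 0.0, 0.5]
opening: 0.0001
top red 116 [ 0.4379 -0.128   0.0488] [ 0.4235 -0.1453  0.0456] [ 0.4517 -0.1102  0.0525]
post_face 0.91 [ 0.434  -0.1484  0.075 ]
stop_face 0.67 [ 0.4378 -0.1482  0.0676]
pad_centre 0.58 [ 0.4366 -0.1295  0.0486]
side red 44 [ 0.4353 -0.1371  0.0495] [ 0.4223 -0.1496  0.0449] [ 0.4502 -0.114   0.0528]
post_face 0.8 [ 0.4353 -0.1524  0.0786]
stop_face 0.64 [ 0.4214 -0.1515  0.0733]
pad_centre 0.56 [ 0.4408 -0.1302  0.0513]
19.45 [ 0.4494 -0.3105 -0.2646]
```

View pics/b6.png

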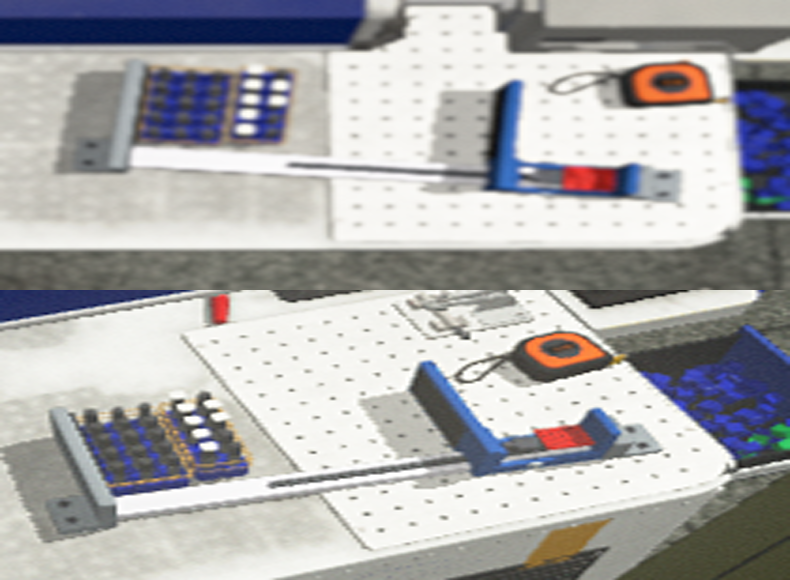

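```bash
python3 -c "
from workcell import finish_job
print(finish_job())"
```

```text
the job is handed in; nothing more can be done
None
```

The blue jaw is open all the way to the end stop, and I handed the job in at about 19.5 s of the 32 s allowed. I pressed the red pad with the shut fingertips and leaned on the post to push the jaw back. Then I lifted straight off and drove the arm clear.

- **At the stop:** the fingertip halted after about 139 mm, with the sideways force rising from 3 to 10 N. In the last pictures the post sits against the end stop, and the pad has moved about 136 mm.
- **Pad:** it sprang back up, with its top at z ≈ 0.049 m, the same as at the start.
- **Bundles and tape:** both tube bundles and the tape measure look unmoved in the last pictures. I never went near the mug or the cutter, but I didn't check them again at the end.
- **Not as gentle as meant:** while pressing, the pad reached its hard stop and the fingertip force briefly rose to about 39 N. I eased off at once, and the push itself ran at about 14–17 N.
- **Where readings disagreed:** the network's final stop-face points were off (z ≈ 0.07 m instead of about 0.044 m) because the post now hides that face. I relied on the post position, the contact force and the pictures instead.

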